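# Roll a press-on label panel strip home on a sloping board

### The job

Take the hand roller off its rest and, holding it flat against the sloping label board, roll it across the row of five white panels from the left end to the right end (as seen from the robot) with a steady push of about 15 newtons, so that every panel goes fully home. Never push harder than 30 newtons, press the board only with the roller, and leave the carton, bottle and tub alone. Then hang the roller back in its rest and let go.

Things in the scene. Friction and masses are not known exactly. Their poses are not given: they have to be found in the camera images.
- board: Fixed aluminium label board on grey feet, 240 mm long (its y) and 150 mm deep (its x); its face slopes 0.44 rad (25 degrees), low edge towards the robot. Origin: centre of its underside on the table; x points to the high (far) side, y along the board to its left end as seen from the robot, z up. The frame's face (the level the panels end up flush with) passes 62 mm above the origin; the frame and panels do not give sideways.
- roller_handle (a point): Hand roller (0.4 to 0.65 kg): wooden handle block on a dark steel hood, a black wheel below. Point: the handle's centre; x along the wheel's axle, z up. Handle 84 (x) by 26 (y) by 46 mm, 23 mm up and down from here; grip across the 26 mm. Hood 92 (x) by 76 (y) mm, top 23 and underside 37 mm below here. Alike from both sides.
- wheel (a joint): Free turning angle (rad, 0 at the start) of the roller's rubber wheel, 44 mm diameter, 64 mm long, in a fork under the hood. The fork's height is adjustable and clamped tight: the axle is straight below the handle's centre by 47 to 55 mm, the wheel's lowest line by 69 to 77 mm; it differs each time and is not reported: find it by touch.
- rest: Fixed steel rest for the roller: plate 130 (x) by 90 (y) by 4 mm with two rails along its x, each 10 mm wide, 130 mm long, tops 48 mm above the table, the clear gap between them 56 mm. Origin: centre of its underside. The roller hangs in it: wheel between the rails, hood resting on their tops, axle along the rest's x, the handle's centre then 85 mm above the rest's origin.
- carton_mid (a point): Small loose cardboard carton, 120 by 85 by 75 mm, a bystander; its centre.
- sanitiser_mid (a point): Loose hand sanitiser bottle, 60 mm diameter, 150 mm tall, a bystander; its centre.
- tub_mid (a point): Loose lidded wipes tub, 84 mm diameter, 100 mm tall, a bystander; its centre.
- sec1_top (a point): Panel 1 of the 5, counted from the left as seen from the robot (the board's +y end): middle of its top face. Stiff white laminate, like its four neighbours: 86 mm up the slope, 38.5 mm along the board, 40 mm from centre to centre; starts 1.8 to 3 mm proud of the frame. x points up the slope, y along the board to the left, z square out of the face.
- sec1 (a joint): How far panel 1 is pressed in, m: 0 = 3 mm proud of the frame, 0.003 = fully home and flush. Its clips take about 7 N to move, more to move fast (120 N per m/s); it stays where it is left.
- sec2_top (a point): Panel 2 of the 5, counted from the left as seen from the robot (the board's +y end): middle of its top face. Size and axes as panel 1.
- sec2 (a joint): How far panel 2 is pressed in, m: 0 = 3 mm proud of the frame, 0.003 = fully home and flush. Clips as panel 1.
- sec3_top (a point): Panel 3 of the 5, counted from the left as seen from the robot (the board's +y end): middle of its top face. Size and axes as panel 1.
- sec3 (a joint): How far panel 3 is pressed in, m: 0 = 3 mm proud of the frame, 0.003 = fully home and flush. Clips as panel 1.
- sec4_top (a point): Panel 4 of the 5, counted from the left as seen from the robot (the board's +y end): middle of its top face. Size and axes as panel 1.
- sec4 (a joint): How far panel 4 is pressed in, m: 0 = 3 mm proud of the frame, 0.003 = fully home and flush. Clips as panel 1.
- sec5_top (a point): Panel 5 of the 5, counted from the left as seen from the robot (the board's +y end): middle of its top face. Size and axes as panel 1.
- sec5 (a joint): How far panel 5 is pressed in, m: 0 = 3 mm proud of the frame, 0.003 = fully home and flush. Clips as panel 1.
Things that resemble listed ones, but are neither listed nor needed, are in the scene too. What is shaped like the part that bears roller_handle but turquoise is not meant. Leave any blue look-alike of the rest alone.

How it is judged:
By the outcome, as a careful person would: the job done as asked, in the order asked, and still so for the second after the job is handed in, with the robot touching nothing.
It also fails if it takes over 72 s, if anything falls off the work surface, if the arm or the gripper's body presses on something with over 40 N, if the wrist force passes 120 N, or if a joint passes its speed limit or range.

### The arm

A 6-joint arm with a two-finger parallel gripper is mounted at the origin on the work surface. World frame = base frame: x ahead of the robot, y to its left, z up, the work surface at z = 0. Lengths are in mm, angles in rad, forces in N, time in s.
With the tool pointing down it reaches from about 275 to 1000 mm from the base axis. Payload 8.4 kg.
Tool frame: the origin (TCP) lies at the very end of the fingers, on their centre line; the grasp point (between the pads) lies 19 mm behind it; z points along the fingers, y is the direction in which the jaws open and shut (so a half turn about z gives the same grasp; the last joint's range is limited). The gripper opens to 85 mm and grips with 20 to 120 N. Pads are 22 mm wide; open, the fingers measure 114 mm over their backs; the gripper's body (76 mm by 85 mm) begins 54 mm behind the grasp point. The pads swing forward as they close: fully open they stand 13 mm farther back than shut.
Start: joints at [1.223, 0.353, 1.633, -0, 1.155, -0.002], TCP at [211.842, 588.006, 192.181] pointing down, gripper open.
Joint ranges: [-2.63, 2.63], [-0.92, 2.1], [0.06, 2.66], [-1.3, 4.44], [0, 2.69], [-3.02, 3.02]. Speed limits (rad/s): [2.22, 2.22, 2.79, 3.14, 3.14, 3.14].

### API

Orientations are given as [roll, pitch, yaw] about the fixed x, y, z axes, in that order (R = Rz(yaw) Ry(pitch) Rx(roll)).
In Python, from rig import sense, grab_frame, get_calibration, sign_off, boxes_of, trace gives the robot as it stands.
- The arm moves only by the tool servo_tool, never from a script. Its argument "rows" is a list of rows, each a list of 3 entries, a list of its own where there are three numbers: the finger opening in mm, from 0 to 85.4, then the shift along the tool's x, y, z in mm, then the turn, a rotation vector about the tool's x, y, z in degrees. A call has 1 to 8 rows; each row shifts and turns the commanded pose from where the row before left it, along the tool's axes as they then stand; what a row does not reach is not made up. A row lasts 1/8 s, in which the tool goes at most 62.5 mm and 10.7 degrees, less where a joint would pass 70% of its speed; a pose out of reach is approached as far as the arm can. A call is refused whole if a number of a shift passes 62.5 or a number of a turn 10.7, either way. A call with a gripper value outside its range is refused whole. The fingers move at their own pace and stop on an object; "force" is the grip in N (left out, the last holds). Time passes only in rows, so rows that do not move let the fingers close. It gives the time, the measured TCP pose, the force and the opening at its end, in the units of the state.
- sense(): the state, without advancing time (a new reading comes with each control period).
- grab_frame(name): name is "scene" or "top"; returns the picture (480x640x3 uint8, blue, green, red); there is no depth.
- get_calibration(name): a dict with "intrinsics" (3x3 intrinsics, pixels), "world_to_cam" (4x4, takes a point from world to camera coordinates). Camera axes: x right, y down, z forward; pixel columns grow to the right and rows downward; lengths in mm; the calibration is good to about 2 mm. A picture is of the moment at which its call begins. get_calibration takes no time and is no camera call.
- sign_off(): hands the job in, once; it reports no verdict.
Trained networks look in the newest picture that a camera, given by its name, has taken for a name from the list of things; names that differ only in an ending like _2 or _b are one class to them, and where a whole thing is asked for, a point or a joint stands for the part that bears it (a point fixed in the world has none). Each returns a list of dicts, best first, with "conf" (0 to 1); they miss things now and then, are a little off and sometimes report something else, mostly with a low value. They report only what shows in the picture. A call takes as long as a camera call. They do not tell look-alikes from the thing itself.
- boxes_of(camera, thing): "centre" ([x, y, z] in mm, in the coordinates of the camera as it stood for that picture, good to about 4 mm: the middle of the surface that is visible of it).
- trace(camera, thing): "mask" (480x640 bool, what is visible of it).
The state is a dict: "clock": time; "qpos": joint angles; "qvel": joint speeds; "joint_efforts": joint torques, N m; "eef_pos": TCP position; "tcp_rot": TCP orientation; "contact_force": force on the tool from outside, world axes, zero at the start; "wrist_torque": the same for the moment, N m; "opening": opening from 0.0 (shut) to 1.0 (fully open).
Only numpy, scipy, OpenCV 4.12 (cv2) and the standard library are available. Lean on these libraries where they do the work, as an engineer would, in place of code of your own. Each camera call takes 0.05 s, during which the arm holds its last target. There are 200 camera calls.

## Working session

There is one attempt and no reset: what is moved stays moved. The work goes in short steps, Python scripts to look and compute and a tool call to move; the robot and the scene stay as the last step left them, time stands still between calls to the robot, and variables do not carry over. Pictures are saved under pics/ and viewed, about 8 in all and at most 12, crops included, and the job is handed in when it is done.

Besides the shell and the picture viewer there is one more tool, called after "Request:" by a JSON object that holds its "fn" and its "kwargs". servo_tool: Moves the arm, as the interface text tells. Its arguments: {"type":"object","properties":{"rows":{"type":"array","items":{"type":"array"}},"force":{"type":"number"}},"required":["rows"]}

```bash
mkdir -p pics; ls; cat > h.py <<'E'
import numpy as np, cv2
from rig import *
def w(cam,p):
    T=np.linalg.inv(np.array(get_calibration(cam)["world_to_cam"])); return (T@np.r_[p,1])[:3]
def pix(cam,P):
    c=get_calibration(cam); q=(np.array(c["world_to_cam"])@np.r_[P,1])[:3]; u=np.array(c["intrinsics"])@q; return u[:2]/u[2]
def ray(cam,uv,z):
    c=get_calibration(cam); T=np.linalg.inv(np.array(c["world_to_cam"])); d=T[:3,:3]@np.linalg.inv(np.array(c["intrinsics"]))@np.r_[uv,1]; o=T[:3,3]
    return o+d*(z-o[2])/d[2]
E
python3 - <<'E'
from h import *
s=sense(); print(s)
for c in ("scene","top"):
    cv2.imwrite(f"pics/{c}0.png",grab_frame(c))
    for t in ("board","roller_handle","rest","carton_mid","sanitiser_mid","tub_mid","sec1_top","sec5_top"):
        for d in boxes_of(c,t): 
            P=w(c,d["centre"]); print(c,t,round(d["conf"],2),P.round(0),pix(c,P).round(0))
E
```

```text
pics
{'clock': 0.0, 'qpos': array([ 1.22258086e+00,  3.53671299e-01,  1.63413118e+00, -1.32158940e-05,
        1.15520321e+00, -2.39874433e-03]), 'qvel': array([ 0.00026649,  0.00107991, -0.00107285,  0.00068178, -0.00240711,
        0.00116331]), 'joint_efforts': array([-1.34717287e-03, -6.05256200e+01, -3.42066371e+01, -4.64428820e-05,
        9.56946169e-03, -5.43084511e-08]), 'eef_pos': array([211.67521282, 587.49771602, 191.44852767]), 'tcp_rot': array([-3.14017959e+00,  8.69382236e-06,  2.79578128e+00]), 'contact_force': array([-0.589605  , -0.80452672,  0.19702563]), 'wrist_torque': array([-0.00813041,  0.03149476,  0.01122298]), 'opening': 1.0005350470454315}
scene board 0.76 [568. -76.  60.] [294. 289.]
scene roller_handle 0.78 [385. 442.  55.] [340. 142.]
scene roller_handle 0.63 [448. 295.  65.] [333. 173.]
scene roller_handle 0.59 [289. 180.  48.] [260. 181.]
scene rest 0.84 [628. 396.  23.] [408. 188.]
scene rest 0.83 [472. 277.  18.] [337. 193.]
scene carton_mid 0.84 [ 440. -347.   75.] [151. 357.]
scene carton_mid 0.64 [540. -12.  65.] [300. 262.]
scene sanitiser_mid 0
[... 160 characters left out ...]
.  30.  68.] [309. 248.]
scene sec5_top 0.89 [ 538. -134.   67.] [266. 300.]
top board 0.77 [530. -47.  63.] [353. 247.]
top board 0.28 [532.  40.  66.] [320. 246.]
top roller_handle 0.93 [278. 203.  45.] [257. 343.]
top roller_handle 0.8 [372. 458.  44.] [160. 306.]
top roller_handle 0.72 [437. 304.  61.] [218. 281.]
top rest 0.78 [626. 407.  -1.] [187. 213.]
top rest 0.6 [433. 286.   4.] [229. 284.]
top carton_mid 0.95 [ 419. -328.   74.] [462. 290.]
top sanitiser_mid 0.56 [745. 194. 101.] [261. 162.]
top tub_mid 0.71 [ 743. -145.   99.] [391. 164.]
top sec1_top 0.71 [533.  39.  67.] [320. 245.]
top sec1_top 0.5 [534. -86.  66.] [368. 245.]
top sec5_top 0.87 [ 537. -128.   59.] [383. 244.]
```

```bash
python3 - <<'E'
from h import *
a=cv2.imread("pics/top0.png"); b=cv2.imread("pics/scene0.png")
cv2.imwrite("pics/both.png",np.vstack([cv2.resize(a[130:370,100:500],(800,480),interpolation=3)]))
cv2.imwrite("pics/s1.png",cv2.resize(b[100:400,100:500],(800,600),interpolation=3))
E
```

```text
(no output)
```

View pics/both.png

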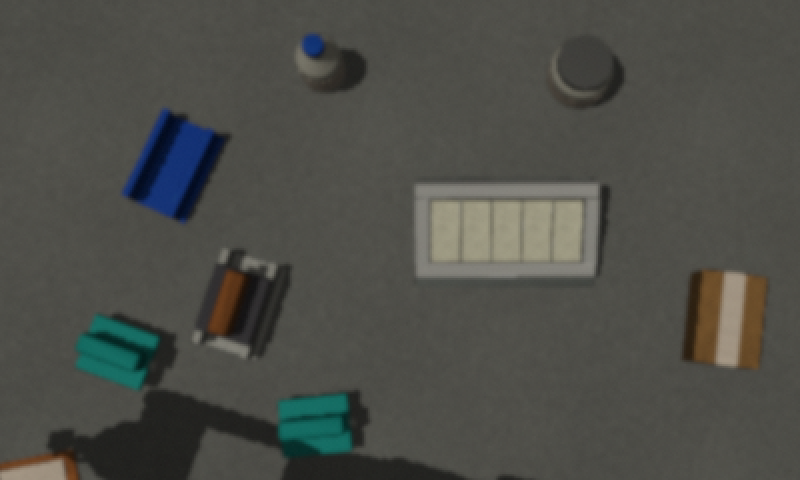

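View pics/s1.png

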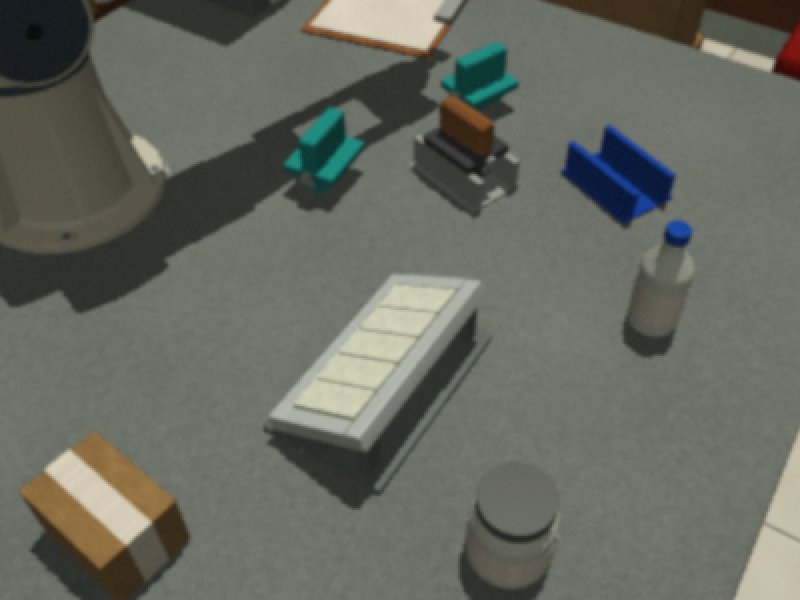

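Top image: the wooden handle on a dark hood in a grey steel rest is at px (214,281). There are turquoise look-alikes at (158,306) and (258,342), and a blue rest at (187,213). The wooden one in the steel rest fits the description. Next I'll fit the handle and panel-row poses by silhouette and overlay them on an enlarged crop.

```bash
cat > fit.py <<'E'
from h import *
from scipy.optimize import minimize
I={c:cv2.imread(f"pics/{c}0.png") for c in("top","scene")}
S=4
def hull(cam,Ps):
    return cv2.convexHull((np.array([pix(cam,p) for p in Ps])*S*16+S*8-8).astype(np.int32))
def render(cam,Ps,roi):
    m=np.zeros((480*S,640*S),np.uint8); cv2.fillConvexPoly(m,hull(cam,Ps),255,shift=4)
    return cv2.resize(m,(640,480),interpolation=cv2.INTER_AREA)[roi]/255.
def hand(p,z=85):
    c,s=np.cos(p[2]),np.sin(p[2])
    return [np.array([p[0]+c*x-s*y,p[1]+s*x+c*y,z+k]) for x in(-42,42) for y in(-13,13) for k in(-23,23)]
def panels(p,n=2.4):
    c,s=np.cos(p[2]),np.sin(p[2]); a=.44;o=[]
    for u in(-43,43):
        for v in(-99.25,99.25):
            x=u*np.cos(a)-n*np.sin(a); z=62+u*np.sin(a)+n*np.cos(a)
            o.append(np.array([p[0]+c*x-s*v,p[1]+s*x+c*v,z]))
    return o
def masks(kind):
    M={}
    for c,im in I.items():
        h=cv2.cvtColor(im,cv2.COLOR_BGR2HSV); f=im.astype(int)
        if kind=="hand": m=(f[...,2]-f[...,0]>30); ctr=(437,302,85);r=32
        else: m=(f.min(2)>105)&(f[...,2]-f[...,0]>14); ctr=(533,-47,62);r=75
        u,v=pix(c,ctr).astype(int); k=np.zeros_like(m); k[v-r:v+r,u-r:u+r]=1
        m=m&k; M[c]=(m*1.,(slice(v-r,v+r),slice(u-r,u+r)))
    return M
def fit(kind,p0,model,cams=("top","scene")):
    M=masks(kind)
    def cost(p): return sum(np.abs(render(c,model(p),M[c][1])-M[c][0][M[c][1]]).sum()/M[c][0].sum() for c in cams)
    sim=np.array([p0]*4,float); sim[1,0]+=8;sim[2,1]+=8;sim[3,2]+=.15
    r=minimize(cost,p0,method="Nelder-Mead",options=dict(initial_simplex=sim,xatol=.02,fatol=1e-4))
    return r.x,r.fun
if __name__=="__main__":
    P={}
    for k,p0,m in(("hand",(440,300,-.3),hand),("pan",(533,-47,0),panels)):
        for cams in(("top","scene"),("top",),("scene",)):
            x,f=fit(k,p0,m,cams); print(k,cams,x.round(3),round(f,3)); P.setdefault(k,x)
    tiles=[]
    for c in I:
        im=cv2.resize(I[c],None,fx=S,fy=S,interpolation=cv2.INTER_CUBIC)
        for k,m in(("hand",hand),("pan",panels)):
            q=im.copy();h=hull(c,m(P[k]));cv2.polylines(q,[h],True,(0,255,0),1,shift=4)
            u,v=(h.mean(0)[0]/16).astype(int); u=max(u,200);v=max(v,150);t=q[v-150:v+150,u-200:u+200]
            tiles.append(cv2.resize(t,(400,300)))
    cv2.imwrite("pics/fit.png",np.vstack([np.hstack(tiles[:2]),np.hstack(tiles[2:])]))
E
python3 fit.py; python3 -c "
from h import *
for c in('top','scene'):print(w(c,[0,0,0]))"
```

```text
hand ('top', 'scene') [ 4.36477e+02  3.13182e+02 -4.20000e-01] 0.54
hand ('top',) [ 4.36787e+02  3.14194e+02 -2.91000e-01] 0.329
hand ('scene',) [434.724 313.588  -0.457] 0.183
[ 380.83074029   40.79278837 1553.90877194]
[ 880.40912146 -518.40135561  794.55265074]Traceback (most recent call last):
  File "fit.py", line 39, in <module>
    x,f=fit(k,p0,m,cams); print(k,cams,x.round(3),round(f,3)); P.setdefault(k,x)
        ~~~^^^^^^^^^^^^^
  File "fit.py", line 33, in fit
    r=minimize(cost,p0,method="Nelder-Mead",options=dict(initial_simplex=sim,xatol=.02,fatol=1e-4))
    res = _minimize_neldermead(fun, x0, args, callback, bounds=bounds,
                               **options)
    fsim[j] = func(sim[j])
              ~~~~^^^^^^^^
    fx = function(np.copy(x), *(wrapper_args + args))
  File "fit.py", line 31, in cost
    def cost(p): return sum(np.abs(render(c,model(p),M[c][1])-M[c][0][M[c][1]]).sum()/M[c][0].sum() for c in cams)
                        ~~~^^^^^^^^^^^^^^^^^^^^^^^^^^^^^^^^^^^^^^^^^^^^^^^^^^^^^^^^^^^^^^^^^^^^^^^^^^^^^^^^^^^^^^^
  File "fit.py", line 31, in <genexpr>
    def cost(p): return sum(np.abs(render(c,model(p),M[c][1])-M[c][0][M[c][1]]).sum()/M[c][0].sum() for c in cams)
                                   ~~~~~~^^^^^^^^^^^^^^^^^^^^
  File "fit.py", line 8, in render
    m=np.zeros((480*S,640*S),np.uint8); cv2.fillConvexPoly(m,hull(cam,Ps),255,shift=4)
                                                             ~~~~^^^^^^^^
  File "fit.py", line 6, in hull
    return cv2.convexHull((np.array([pix(cam,p) for p in Ps])*S*16+S*8-8).astype(np.int32))
                                     ~~~^^^^^^^
  File "h.py", line 6, in pix
    c=get_calibration(cam); q=(np.array(c["world_to_cam"])@np.r_[P,1])[:3]; u=np.array(c["intrinsics"])@q; return u[:2]/u[2]
ValueError: time passes only in moves, steps and waits
```

```bash
sed -i 's/^from rig import \*/from rig import *\nimport functools\nget_calibration=functools.lru_cache(None)(get_calibration)/' h.py
sed -i 's/>30); ctr/>45)\&(f[...,2]>70); ctr/' fit.py
cat >> fit.py <<'E'
    for k in("hand","pan"):
        M=masks(k)
        for c in M: print(k,c,M[c][0].sum())
    M=[(masks(k)["top"][0]*120) for k in("hand","pan")]
    q=I["top"].copy(); q[...,1]=np.maximum(q[...,1],M[0]+M[1])
    cv2.imwrite("pics/m.png",cv2.resize(q[200:320,180:440],(780,360)))
    cv2.imwrite("pics/fitm.png",np.vstack([cv2.imread("pics/fit.png")[:, :][::1] if 0 else cv2.resize(cv2.imread("pics/fit.png"),(640,480)),cv2.resize(q[240:320,180:440],(640,120))]))
E
python3 fit.py
```

```text
hand ('top', 'scene') [433.498 317.18   -0.564] 2.599
hand ('top',) [ 4.37371e+02  3.14781e+02 -3.66000e-01] 0.722
hand ('scene',) [420.379 339.232  -0.77 ] 1.67
pan ('top', 'scene') [ 5.35052e+02 -4.74050e+01  1.00000e-02] 0.131
pan ('top',) [ 5.34059e+02 -4.60170e+01  5.00000e-03] 0.053
pan ('scene',) [ 5.36105e+02 -4.89530e+01  1.50000e-02] 0.041
hand top 265.0
hand scene 191.0
pan top 2256.0
pan scene 2191.0
```

View pics/fitm.png

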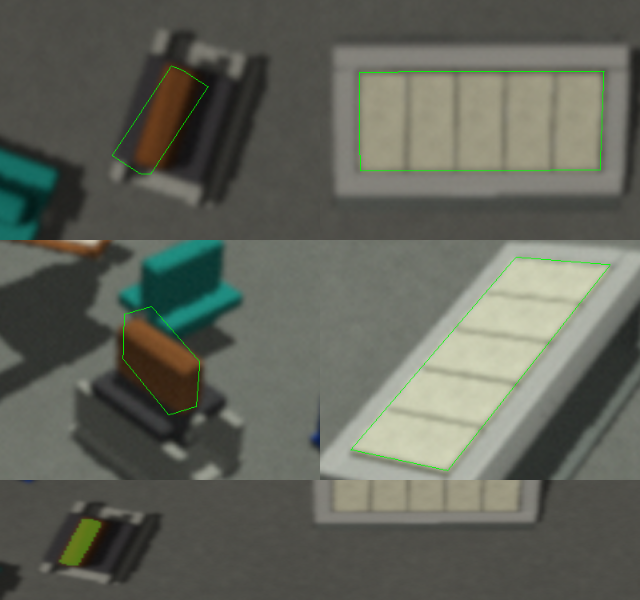

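Board fit matches the panels well in both views (within about 2 mm). The handle mask is too narrow because its shaded side is dark, so I'll refine it with a colour ratio.

```bash
sed -i 's/m=(f\[...,2\]-f\[...,0\]>45)&(f\[...,2\]>70)/m=(f[...,2]>1.5*f[...,0])\&(f[...,2]-f[...,0]>12)/; s/r=32/r=26/' fit.py
cat > fit2.py <<'E'
from fit import *
M=masks("hand")
for c in M: print(c,M[c][0].sum())
out=[]
for cams in(("top","scene"),("top",),("scene",)):
    x,f=fit("hand",(437,310,-.37),hand,cams); print(cams,x.round(3),round(f,3))
    if len(cams)==2: P=x
for c in I:
    im=I[c].copy(); u,v=pix(c,P).astype(int) if 0 else pix(c,(P[0],P[1],85)).astype(int)
    mm=(M[c][0]*70).astype(np.uint8); im2=im.copy(); im2[...,1]=cv2.add(im2[...,1],mm)
    big=cv2.resize(im,None,fx=S,fy=S,interpolation=2); cv2.polylines(big,[hull(c,hand(P))],True,(0,255,0),1,shift=4)
    s=(slice((v-35)*S,(v+35)*S),slice((u-45)*S,(u+45)*S))
    out.append(np.hstack([big[s],cv2.resize(im2,None,fx=S,fy=S)[s]]))
cv2.imwrite("pics/fit2.png",np.vstack(out))
E
python3 fit2.py
```

```text
top 429.0
scene 529.0
('top', 'scene') [ 4.36542e+02  3.11581e+02 -3.26000e-01] 0.24
('top',) [ 4.36822e+02  3.11728e+02 -3.15000e-01] 0.087
('scene',) [ 4.36240e+02  3.10702e+02 -4.11000e-01] 0.125
```

View pics/fit2.png

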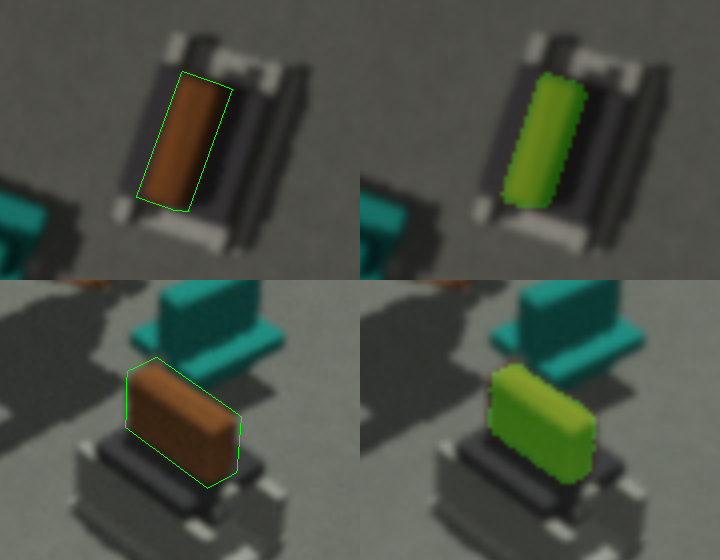

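Request:
{"fn": "servo_tool", "kwargs": {"rows": [[85,[0,0,0],[0,0,-0.9]],[85,[-50,-31,5],[0,0,0]],[85,[-50,-31,5],[0,0,0]],[85,[-50,-31,5],[0,0,0]],[85,[-50,-31,5],[0,0,0]],[85,[-50,-31,5],[0,0,0]],[85,[-50,-31,5],[0,0,0]],[85,[-2,-2,0],[0,0,0]]], "force": 100}}

```text
clock: 1.9
eef_pos: [438.5, 309.3, 162.0]
tcp_rot: [-3.141, 0.0, 2.808]
contact_force: [-0.2, 0.0, 0.3]
opening: 0.999
```

Request:
{"fn": "servo_tool", "kwargs": {"rows": [[85,[0,0,25],[0,0,0]],[85,[0,0,25],[0,0,0]],[85,[0,0,25],[0,0,0]],[85,[0,0,10],[0,0,0]],[85,[0,0,5],[0,0,0]],[85,[0,0,0],[0,0,0]]]}}

```text
clock: 2.65
eef_pos: [436.8, 312.7, 72.6]
tcp_rot: [3.141, 0.0, 2.812]
contact_force: [1.1, 0.2, 0.3]
opening: 0.999
```

Request:
{"fn": "servo_tool", "kwargs": {"rows": [[85,[0,0,4],[0,0,0]],[15,[0,0,0],[0,0,0]],[15,[0,0,0],[0,0,0]],[15,[0,0,0],[0,0,0]],[15,[0,0,0],[0,0,0]],[15,[0,0,0],[0,0,0]],[15,[0,0,0],[0,0,0]]], "force": 100}}

```text
clock: 3.52
eef_pos: [437.4, 312.9, 69.2]
tcp_rot: [3.14, 0.001, 2.811]
contact_force: [-1.3, 0.0, 8.0]
opening: 0.174
```

```bash
python3 - <<'E'
from h import *
print(sense()["opening"])
o=[]
for c in("top","scene"):
    im=grab_frame(c);u,v=pix(c,(437,312,85)).astype(int); u=max(u,60);v=max(v,50); o.append(cv2.resize(im[v-50:v+50,u-60:u+60],(480,400),interpolation=2)[:, :400])
cv2.imwrite("pics/g.png",np.hstack(o))
E
```

```text
0.1735319313833248
```

View pics/g.png

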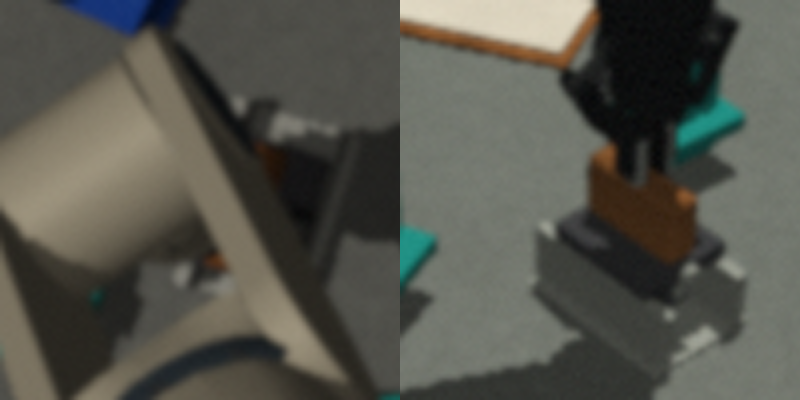

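```bash
python3 - <<'E'
from h import *
u0,v0=pix("scene",(437,312,85)).astype(int);u0=max(u0,60);v0=max(v0,50)
for z in(62,69,85,95,108): print(z,(pix("scene",(437,312.5,z))-[u0-60,v0-50])*4+[400,0])
s=sense();print(s["qpos"],s["eef_pos"],s["contact_force"],s["wrist_torque"])
for d in boxes_of("scene","roller_handle"): print(d["conf"],w("scene",d["centre"]))
b=grab_frame("scene"); cv2.imwrite("pics/g2.png",cv2.resize(b[v0-35:v0+30,u0-35:u0+35],(700,600),interpolation=cv2.INTER_CUBIC))
E
```

```text
62 [639.90562043 227.34120003]
69 [640.34766795 219.01653561]
85 [641.37285311 199.71018929]
95 [642.02426478 187.44276707]
108 [642.88368066 171.25819745]
[ 6.18092229e-01  3.72112939e-01  1.92559531e+00  1.33654417e-04
  8.41971247e-01 -6.22603711e-01] [437.3766494  312.87638467  69.21302067] [-1.08506015 -0.68618552  8.39982169] [-0.00438543  0.17805032 -0.00170964]
0.95 [452.27855411 295.24738353  61.05405047]
0.82 [292.01871384 180.70069319  44.29907122]
0.75 [404.38694372 469.39468398  44.61624645]
```

View pics/g2.png

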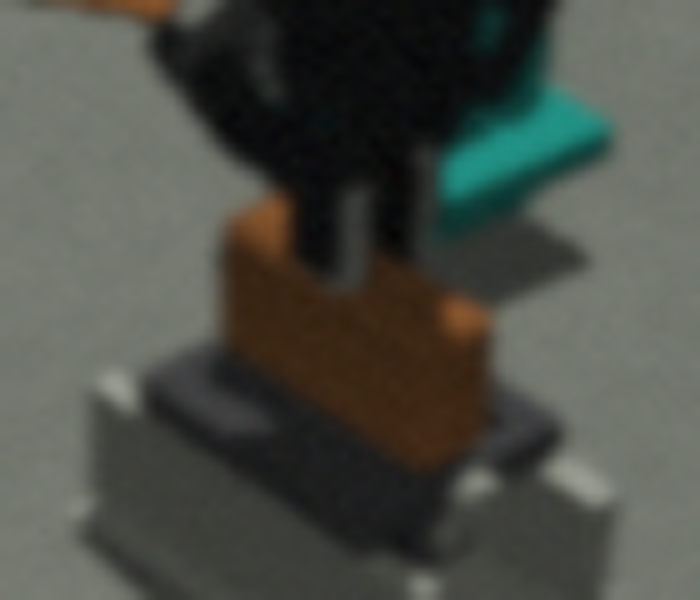

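The fingertips look like they are sitting on top of the handle, at about z≈105, even though the TCP reads 69 and the opening reads 15 mm. I'll back up a little and compare the real tip with the projected TCP in free air.

Request:
{"fn": "servo_tool", "kwargs": {"rows": [[15,[0,0,-15],[0,0,0]],[15,[0,0,-25],[0,0,0]],[15,[0,0,0],[0,0,0]],[15,[0,0,0],[0,0,0]]]}}

```text
clock: 4.22
eef_pos: [436.4, 312.2, 108.2]
tcp_rot: [3.142, 0.0, 2.812]
contact_force: [-0.2, 0.3, -0.2]
opening: 0.172
```

```bash
python3 - <<'E'
from h import *
s=sense();P=s["eef_pos"];print(s)
b=grab_frame("scene"); u0,v0=pix("scene",(437,312,95)).astype(int)
u,v=pix("scene",P); 
big=cv2.resize(b[v0-45:v0+35,u0-45:u0+45],None,fx=7,fy=7,interpolation=cv2.INTER_CUBIC)
for dz,col in((0,(0,255,0)),(19,(0,255,255)),(54+19,(255,0,255))):
    q=pix("scene",P+[0,0,dz]); cv2.circle(big,tuple(int(t) for t in ((q-[u0-45,v0-45])*7+3)),4,col,-1)
cv2.imwrite("pics/g3.png",cv2.convertScaleAbs(big,alpha=1.6,beta=25))
E
```

```text
{'clock': 4.225, 'qpos': array([ 6.18074003e-01,  3.16408252e-01,  1.89944646e+00, -2.09309994e-06,
        9.25723883e-01, -6.22654052e-01]), 'qvel': array([ 0.00102437,  0.01476805,  0.00827152, -0.00079959, -0.00430393,
        0.00044709]), 'joint_efforts': array([-7.67339006e-04, -5.34147012e+01, -2.94430625e+01, -2.48756278e-04,
       -1.01034230e-02, -2.82451907e-05]), 'eef_pos': array([436.43963308, 312.15064455, 108.15829457]), 'tcp_rot': array([3.14158221e+00, 9.55967056e-06, 2.81152564e+00]), 'contact_force': array([-0.22062059,  0.30442951, -0.20870999]), 'wrist_torque': array([-0.048424  , -0.00020994,  0.01910672]), 'opening': 0.1718577412140481}
```

View pics/g3.png

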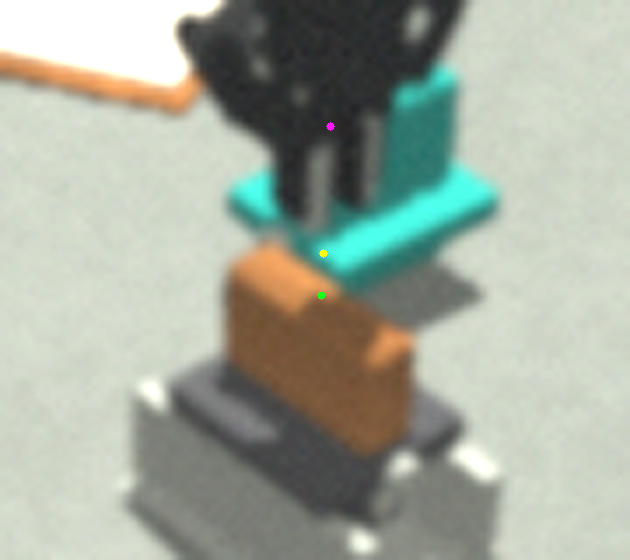

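Confirmed: in free air the real fingertips sit about 37 mm above the reported TCP (green dot). Touching the handle top (z 108) at a TCP reading of 69.2 gave the same figure. I'll apply a +39 mm tip offset, open, go lower while watching the force, and regrip.

Request:
{"fn": "servo_tool", "kwargs": {"rows": [[85,[0,0,0],[0,0,0]],[85,[0,0,0],[0,0,0]],[85,[0,0,15],[0,0,0]],[85,[0,0,20],[0,0,0]],[85,[0,0,20],[0,0,0]],[85,[0,0,12],[0,0,0]],[85,[0,0,5],[0,0,0]],[85,[0,0,0],[0,0,0]]]}}

```text
clock: 5.28
eef_pos: [436.6, 312.3, 36.0]
tcp_rot: [-3.141, -0.0, 2.812]
contact_force: [-0.8, 0.2, 0.4]
opening: 0.995
```

Request:
{"fn": "servo_tool", "kwargs": {"rows": [[85,[0,0,4],[0,0,0]],[85,[0,0,3],[0,0,0]],[15,[0,0,0],[0,0,0]],[15,[0,0,0],[0,0,0]],[15,[0,0,0],[0,0,0]],[15,[0,0,0],[0,0,0]],[15,[0,0,0],[0,0,0]]], "force": 100}}

```text
clock: 6.15
eef_pos: [436.8, 312.4, 29.6]
tcp_rot: [3.141, 0.0, 2.812]
contact_force: [-0.1, 0.6, 5.8]
opening: 0.294
```

```bash
python3 - <<'E'
from h import *
s=sense();print(s["eef_pos"],s["tcp_rot"],s["contact_force"],s["wrist_torque"],s["opening"])
b=grab_frame("scene"); u0,v0=pix("scene",(437,312,85)).astype(int)
cv2.imwrite("pics/g4.png",cv2.convertScaleAbs(cv2.resize(b[v0-40:v0+35,u0-45:u0+45],None,fx=7,fy=7,interpolation=cv2.INTER_CUBIC),alpha=1.5,beta=20))
E
```

```text
[436.84628199 312.41607738  29.57696201] [3.14120266e+00 3.38073522e-04 2.81156081e+00] [-0.09931937  0.58372117  5.82994321] [-0.25913759  0.19532568  0.01581004] 0.2943240461450511
```

View pics/g4.png

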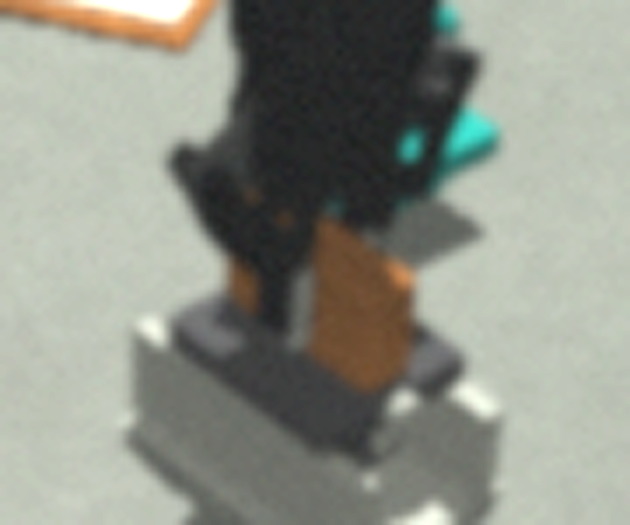

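Gripped: opening is 25 mm on the 26 mm handle, with the tips just above the hood. Now lift.

Request:
{"fn": "servo_tool", "kwargs": {"rows": [[15,[0,0,-5],[0,0,0]],[15,[0,0,-15],[0,0,0]],[15,[0,0,-25],[0,0,0]],[15,[0,0,-30],[0,0,0]],[15,[0,0,-30],[0,0,0]],[15,[0,0,-15],[0,0,0]],[15,[0,0,0],[0,0,-9.75]],[15,[0,0,0],[0,0,-9.75]]]}}

```text
clock: 7.2
eef_pos: [436.2, 312.0, 149.3]
tcp_rot: [-3.141, -0.0, -3.126]
contact_force: [0.5, 0.4, -3.9]
opening: 0.294
```

Request:
{"fn": "servo_tool", "kwargs": {"rows": [[15,[-15,-50,0],[0,0,0]],[15,[-15,-50,0],[0,0,0]],[15,[-15,-50,0],[0,0,0]],[15,[-15,-50,0],[0,0,0]],[15,[-15,-52,0],[0,0,0]],[15,[0,0,0],[0,-8.4,0]],[15,[0,0,0],[0,-8.4,0]],[15,[0,0,0],[0,-8.4,0]]]}}

```text
clock: 8.2
eef_pos: [513.5, 60.7, 149.3]
tcp_rot: [3.141, 0.443, -3.132]
contact_force: [1.6, -1.5, -4.4]
opening: 0.293
```

Request:
{"fn": "servo_tool", "kwargs": {"rows": [[15,[0,0,0],[0,0,0]],[15,[0,0,0],[0,0,0]]]}}

```text
clock: 8.45
eef_pos: [515.1, 61.2, 149.9]
tcp_rot: [-3.142, 0.439, -3.131]
contact_force: [0.8, 0.4, -3.7]
opening: 0.293
```

```bash
python3 - <<'E'
from h import *
from scipy.spatial.transform import Rotation as R
s=sense();P=s["eef_pos"];print(P,s["tcp_rot"],s["contact_force"],s["qpos"])
M=R.from_euler("xyz",s["tcp_rot"]).as_matrix();print(M.round(3))
H=P-M[:,2]*55.4; print("handle",H)
n=np.array([-np.sin(.44),0,np.cos(.44)]); print("height over face",(H-[535,-47.4,62])@n)
tiles=[]
for c in("top","scene"):
    b=grab_frame(c); u0,v0=pix(c,H).astype(int)
    big=cv2.resize(b,None,fx=5,fy=5,interpolation=cv2.INTER_CUBIC)
    for off in(0,8):  # hypotheses: tool-frame vs world-z bias
        C=H if off==0 else P+[0,0,39]-M[:,2]*16.4
        pts=[C-M[:,0]*x+M[:,1]*y-M[:,2]*z for x in(-42,42) for y in(-13,13) for z in(-23,23)]
        h=cv2.convexHull((np.array([pix(c,p) for p in pts])*5+2).astype(np.int32)); cv2.polylines(big,[h],True,(0,255,0) if off==0 else (0,0,255),1)
    y,x=v0*5,u0*5; y=max(y,250);x=max(x,200); tiles.append(big[y-250:y+250,x-200:x+200])
cv2.imwrite("pics/t.png",cv2.convertScaleAbs(np.hstack(tiles),alpha=1.4,beta=15))
E
```

```text
[515.06350851  61.20404491 149.86801294] [-3.14151177  0.43876066 -3.13125857] [ 0.79195054  0.44319315 -3.68355728] [ 0.1630136   0.03654955  2.24321242 -0.15507928  0.43213797 -1.29136388]
[[-0.905 -0.01   0.425]
 [-0.009  1.     0.004]
 [-0.425 -0.    -0.905]]
handle [491.52981027  60.96531831 200.0204611 ]
height over face 143.38991109705188
```

View pics/t.png

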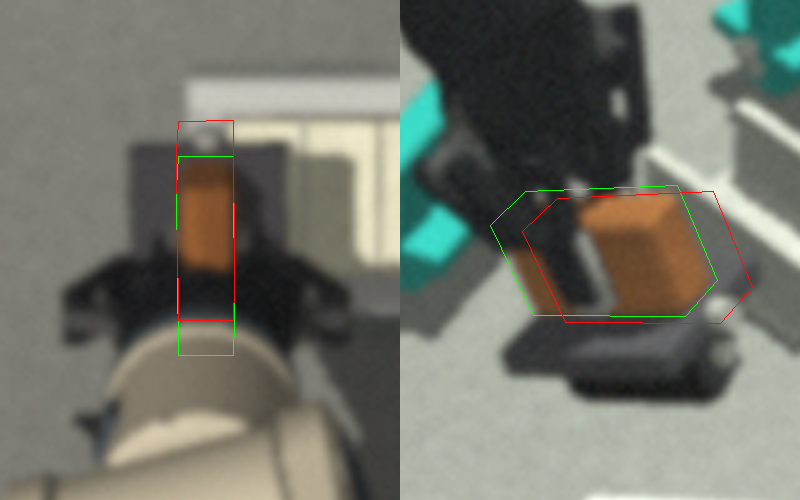

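The tool-frame offset (green) matches the handle in both views. The handle is 143 mm above the face and 19 mm too far upslope. Correct that and come down to about 89 mm.

Request:
{"fn": "servo_tool", "kwargs": {"rows": [[15,[6.5,0,14],[0,0,0]],[15,[6.5,0,16],[0,0,0]],[15,[6.5,0,16],[0,0,0]],[15,[0,0,8],[0,0,0]],[15,[0,0,3],[0,0,0]],[15,[0,0,0],[0,0,0]],[15,[0,0,0],[0,0,0]]]}}

```text
clock: 9.43
eef_pos: [521.2, 61.2, 89.8]
tcp_rot: [3.142, 0.441, -3.131]
contact_force: [-1.1, 0.3, -4.8]
opening: 0.294
```

```bash
cat > st.py <<'E'
import numpy as np
from rig import sense
from scipy.spatial.transform import Rotation as R
s=sense();P=s["eef_pos"];M=R.from_euler("xyz",s["tcp_rot"]).as_matrix()
n=np.array([-np.sin(.44),0,np.cos(.44)]);u=np.array([np.cos(.44),0,np.sin(.44)])
H=P-M[:,2]*55.4-[535,-47.4,62]
F=s["contact_force"]
print("t",round(s["clock"],2),"h",(H@n).round(2),"u",(H@u).round(1),"y",(H[1]-.01*H[0]).round(1),"| n,u,y force",(F@n).round(2),(F@u).round(2),F[1].round(2),"rot",s["tcp_rot"].round(4),s["opening"].round(3),"tau_world",s["wrist_torque"].round(2))
E
python3 st.py
```

```text
Traceback (most recent call last):
  File "st.py", line 8, in <module>
    print("t",round(s["clock"],2),"h",(H@n).round(2),"u",(H@u).round(1),"y",(H[1]-.01*H[0]).round(1),"| n,u,y force",(F@n).round(2),(F@u).round(2),F[1].round(2),"rot",s["tcp_rot"].round(4),s["opening"].round(3),"tau_world",s["wrist_torque"].round(2))
                                                                                                                                                                                             ^^^^^^^^^^^^^^^^^^
AttributeError: 'float' object has no attribute 'round'
```

```bash
sed -i 's/s\["opening"\].round(3)/round(s["opening"],3)/' st.py; python3 st.py
```

```text
t 9.43 h 86.47 u -0.7 y 108.7 | n,u,y force -3.84 -3.06 0.31 rot [ 3.1415  0.4405 -3.1314] 0.294 tau_world [-0.01  0.55  0.02]
```

Request:
{"fn": "servo_tool", "kwargs": {"rows": [[15,[0,0,1.5],[0,0,0]],[15,[0,0,1.5],[0,0,0]],[15,[0,0,1.5],[0,0,0]],[15,[0,0,1.5],[0,0,0]],[15,[0,0,1],[0,0,0]],[15,[0,0,1],[0,0,0]],[15,[0,0,0.5],[0,0,0]],[15,[0,0,0.5],[0,0,0]]]}}

```text
clock: 10.42
eef_pos: [524.7, 61.2, 81.1]
tcp_rot: [-3.142, 0.44, -3.131]
contact_force: [-0.1, -0.5, -3.9]
opening: 0.296
```

```bash
python3 st.py
```

```text
t 10.43 h 77.11 u -1.2 y 108.7 | n,u,y force -3.45 -1.76 -0.49 rot [-3.1416  0.4398 -3.1313] 0.296 tau_world [-0.02  0.58 -0.  ]
```

Request:
{"fn": "servo_tool", "kwargs": {"rows": [[15,[0,0,0.7],[0,0,0]],[15,[0,0,0.7],[0,0,0]],[15,[0,0,0.7],[0,0,0]],[15,[0,0,0.7],[0,0,0]]]}}

```text
clock: 10.92
eef_pos: [525.8, 61.2, 78.6]
tcp_rot: [3.142, 0.44, -3.131]
contact_force: [0.3, -0.2, -3.8]
opening: 0.293
```

Request:
{"fn": "servo_tool", "kwargs": {"rows": [[15,[0,0,0.7],[0,0,0]],[15,[0,0,0.7],[0,0,0]],[15,[0,0,0.3],[0,0,0]]]}}

```text
clock: 11.3
eef_pos: [526.6, 61.3, 77.2]
tcp_rot: [3.141, 0.44, -3.131]
contact_force: [-2.9, 1.3, -1.1]
opening: 0.294
```

Request:
{"fn": "servo_tool", "kwargs": {"rows": [[15,[0,0,0.4],[0,0,0]],[15,[0,0,0.4],[0,0,0]],[15,[0,0,0],[0,0,0]],[15,[0,0,0],[0,0,0]]]}}

```text
clock: 11.8
eef_pos: [526.9, 61.3, 76.7]
tcp_rot: [3.141, 0.44, -3.131]
contact_force: [-6.7, 2.2, 6.9]
opening: 0.294
```

```bash
python3 st.py
```

```text
t 11.8 h 72.2 u -1.1 y 108.8 | n,u,y force 9.14 -3.15 2.21 rot [ 3.1414  0.4404 -3.1313] 0.294 tau_world [0.49 0.93 0.19]
```

Request:
{"fn": "servo_tool", "kwargs": {"rows": [[15,[0,-1,0],[0,0,0]],[15,[0,-2,0],[0,0,0]],[15,[0,-2,0],[0,0,0]],[15,[0,-2,0],[0,0,0]]]}}

```text
clock: 12.3
eef_pos: [526.9, 54.2, 76.7]
tcp_rot: [-3.142, 0.44, -3.131]
contact_force: [-5.1, 0.9, 3.6]
opening: 0.291
```

```bash
python3 st.py
```

```text
t 12.3 h 72.13 u -1.0 y 101.6 | n,u,y force 5.44 -3.06 0.87 rot [-3.1416  0.4402 -3.1313] 0.291 tau_world [ 0.12  0.79 -0.  ]
```

Request:
{"fn": "servo_tool", "kwargs": {"rows": [[15,[0,-2,0.4],[0,0,0]],[15,[0,-2,0.3],[0,0,0]],[15,[0,-2,0],[0,0,0]],[15,[0,-2,0],[0,0,0]],[15,[0,-2,0],[0,0,0]]]}}

```text
clock: 12.92
eef_pos: [527.3, 44.1, 76.6]
tcp_rot: [3.142, 0.441, -3.131]
contact_force: [-12.0, 0.5, 19.2]
opening: 0.286
```

```bash
python3 st.py
```

```text
t 12.93 h 71.86 u -0.8 y 91.6 | n,u,y force 22.47 -2.7 0.54 rot [ 3.1416  0.4407 -3.1315] 0.286 tau_world [0.19 0.98 0.04]
```

Request:
{"fn": "servo_tool", "kwargs": {"rows": [[15,[0,-0.5,-0.7],[0,0,0]],[15,[0,-1,-0.2],[0,0,0]],[15,[0,-1,0],[0,0,0]]]}}

```text
clock: 13.3
eef_pos: [527.2, 41.6, 76.8]
tcp_rot: [-3.142, 0.44, -3.131]
contact_force: [-4.7, 0.3, 5.7]
opening: 0.293
```

```bash
python3 st.py
```

```text
t 13.3 h 72.09 u -0.8 y 89.1 | n,u,y force 7.11 -1.84 0.28 rot [-3.1416  0.4402 -3.1313] 0.293 tau_world [ 0.08  0.64 -0.01]
```

Request:
{"fn": "servo_tool", "kwargs": {"rows": [[15,[0,-2,0.2],[0,0,0]],[15,[0,-2.5,0],[0,0,0]],[15,[0,-2.5,0],[0,0,0]],[15,[0,-2.5,0],[0,0,0]],[15,[0,-2.5,0],[0,0,0]]]}}

```text
clock: 13.92
eef_pos: [527.4, 29.6, 76.7]
tcp_rot: [3.142, 0.44, -3.131]
contact_force: [-7.8, 1.2, 10.2]
opening: 0.292
```

Request:
{"fn": "servo_tool", "kwargs": {"rows": [[15,[0,-2.5,0],[0,0,0]],[15,[0,-2.5,0],[0,0,0]],[15,[0,-2.5,0],[0,0,0]],[15,[0,-2.5,0],[0,0,0]]]}}

```text
clock: 14.42
eef_pos: [527.6, 19.8, 76.8]
tcp_rot: [3.141, 0.441, -3.131]
contact_force: [-6.8, 2.7, 10.1]
opening: 0.293
```

Request:
{"fn": "servo_tool", "kwargs": {"rows": [[15,[0,-2,0],[0,0,0]],[15,[0,-2,0],[0,0,0]],[15,[0,-2,0],[0,0,0]]]}}

```text
clock: 14.8
eef_pos: [527.6, 13.6, 76.8]
tcp_rot: [-3.142, 0.441, -3.131]
contact_force: [-6.7, 2.4, 9.5]
opening: 0.292
```

Request:
{"fn": "servo_tool", "kwargs": {"rows": [[15,[0,-2,0],[0,0,0]],[15,[0,-2,0],[0,0,0]],[15,[0,-2,0],[0,0,0]],[15,[0,-2,0],[0,0,0]]]}}

```text
clock: 15.3
eef_pos: [527.8, 5.6, 76.8]
tcp_rot: [-3.142, 0.441, -3.131]
contact_force: [-7.1, 0.9, 10.6]
opening: 0.295
```

Request:
{"fn": "servo_tool", "kwargs": {"rows": [[15,[0,-2.5,0],[0,0,0]],[15,[0,-2.5,0],[0,0,0]],[15,[0,-2.5,0],[0,0,0]],[15,[0,-2.5,0],[0,0,0]]]}}

```text
clock: 15.8
eef_pos: [527.9, -4.5, 76.9]
tcp_rot: [-3.142, 0.441, -3.131]
contact_force: [-8.0, 0.7, 11.4]
opening: 0.294
```

```bash
python3 st.py
```

```text
t 15.8 h 71.9 u -0.2 y 43.0 | n,u,y force 13.7 -2.34 0.71 rot [-3.1415  0.4407 -3.1313] 0.294 tau_world [ 0.08  0.62 -0.  ]
```

Request:
{"fn": "servo_tool", "kwargs": {"rows": [[15,[0,-2.5,-0.1],[0,0,0]],[15,[0,-2.5,0],[0,0,0]],[15,[0,-2.5,0],[0,0,0]],[15,[0,-2.5,0],[0,0,0]]]}}

```text
clock: 16.3
eef_pos: [528.0, -14.5, 76.9]
tcp_rot: [-3.141, 0.441, -3.131]
contact_force: [-7.5, 1.3, 8.5]
opening: 0.292
```

Request:
{"fn": "servo_tool", "kwargs": {"rows": [[15,[0,-2,0],[0,0,0]],[15,[0,-2,0],[0,0,0]],[15,[0,-2,0],[0,0,0]],[15,[0,-2,0],[0,0,0]]]}}

```text
clock: 16.8
eef_pos: [528.1, -22.3, 77.0]
tcp_rot: [3.142, 0.441, -3.131]
contact_force: [-6.8, 1.7, 9.2]
opening: 0.289
```

Request:
{"fn": "servo_tool", "kwargs": {"rows": [[15,[0,-2,0],[0,0,0]],[15,[0,-2,0],[0,0,0]],[15,[0,-2,0],[0,0,0]],[15,[0,-2.5,0],[0,0,0]]]}}

```text
clock: 17.3
eef_pos: [528.2, -31.0, 76.9]
tcp_rot: [-3.141, 0.441, -3.131]
contact_force: [-6.5, 0.2, 9.3]
opening: 0.294
```

Request:
{"fn": "servo_tool", "kwargs": {"rows": [[15,[0,-2.5,0],[0,0,0]],[15,[0,-2.5,0],[0,0,0]],[15,[0,-2.5,0],[0,0,0]],[15,[0,-2.5,0],[0,0,0]]]}}

```text
clock: 17.8
eef_pos: [528.4, -41.1, 77.0]
tcp_rot: [-3.141, 0.441, -3.131]
contact_force: [-6.7, 1.0, 10.2]
opening: 0.291
```

Request:
{"fn": "servo_tool", "kwargs": {"rows": [[15,[0,-2.5,0],[0,0,0]],[15,[0,-2.5,0],[0,0,0]],[15,[0,-2.5,0],[0,0,0]],[15,[0,-2,0],[0,0,0]]]}}

```text
clock: 18.3
eef_pos: [528.5, -50.6, 77.1]
tcp_rot: [-3.141, 0.441, -3.131]
contact_force: [-6.7, 0.3, 10.5]
opening: 0.29
```

```bash
python3 st.py
```

```text
t 18.3 h 71.79 u 0.5 y -3.1 | n,u,y force 12.41 -1.6 0.32 rot [-3.1412  0.4411 -3.1313] 0.29 tau_world [ 0.17  0.56 -0.  ]
```

Steady at 15–16 N net, with the wheel at mid-row. Continuing.

Request:
{"fn": "servo_tool", "kwargs": {"rows": [[15,[0,-2.5,0],[0,0,0]],[15,[0,-2.5,0],[0,0,0]],[15,[0,-2,0],[0,0,0]],[15,[0,-2,0],[0,0,0]]]}}

```text
clock: 18.8
eef_pos: [528.6, -59.4, 77.1]
tcp_rot: [-3.142, 0.441, -3.131]
contact_force: [-6.7, 3.8, 10.4]
opening: 0.289
```

Request:
{"fn": "servo_tool", "kwargs": {"rows": [[15,[0,-2,0],[0,0,0]],[15,[0,-2,0],[0,0,0]],[15,[0,-2,0],[0,0,0]],[15,[0,-2,0],[0,0,0]]]}}

```text
clock: 19.3
eef_pos: [528.7, -67.6, 77.1]
tcp_rot: [-3.141, 0.441, -3.131]
contact_force: [-5.9, 1.0, 9.9]
opening: 0.294
```

Request:
{"fn": "servo_tool", "kwargs": {"rows": [[15,[0,-2.5,0],[0,0,0]],[15,[0,-2.5,0],[0,0,0]],[15,[0,-2.5,0],[0,0,0]],[15,[0,-2.5,0],[0,0,0]]]}}

```text
clock: 19.8
eef_pos: [528.9, -77.7, 77.2]
tcp_rot: [-3.141, 0.441, -3.131]
contact_force: [-7.2, 1.2, 11.3]
opening: 0.292
```

```bash
python3 st.py
```

```text
t 19.8 h 71.71 u 0.9 y -30.2 | n,u,y force 13.34 -1.72 1.19 rot [-3.141   0.4414 -3.1312] 0.292 tau_world [0.14 0.48 0.06]
```

Request:
{"fn": "servo_tool", "kwargs": {"rows": [[15,[0,-2.5,-0.05],[0,0,0]],[15,[0,-2.5,0],[0,0,0]],[15,[0,-2.5,0],[0,0,0]],[15,[0,-2.5,0],[0,0,0]]]}}

```text
clock: 20.3
eef_pos: [529.0, -87.8, 77.2]
tcp_rot: [-3.141, 0.441, -3.131]
contact_force: [-6.1, 1.4, 10.1]
opening: 0.291
```

Request:
{"fn": "servo_tool", "kwargs": {"rows": [[15,[0,-2,0],[0,0,0]],[15,[0,-2,0],[0,0,0]],[15,[0,-2,0],[0,0,0]],[15,[0,-2,0],[0,0,0]]]}}

```text
clock: 20.8
eef_pos: [529.2, -95.8, 77.2]
tcp_rot: [-3.141, 0.442, -3.131]
contact_force: [-4.9, 0.6, 9.3]
opening: 0.291
```

Request:
{"fn": "servo_tool", "kwargs": {"rows": [[15,[0,-2,0],[0,0,0]],[15,[0,-2,0],[0,0,0]],[15,[0,-2,0],[0,0,0]],[15,[0,-2,0],[0,0,0]]]}}

```text
clock: 21.3
eef_pos: [529.2, -103.6, 77.3]
tcp_rot: [-3.141, 0.441, -3.131]
contact_force: [-5.6, 1.8, 10.7]
opening: 0.292
```

```bash
python3 st.py
```

```text
t 21.3 h 71.67 u 1.2 y -56.1 | n,u,y force 12.03 -0.48 1.79 rot [-3.1411  0.4414 -3.1311] 0.292 tau_world [0.35 0.38 0.09]
```

Request:
{"fn": "servo_tool", "kwargs": {"rows": [[15,[0,-2,0],[0,0,0]],[15,[0,-2,0],[0,0,0]],[15,[0,-2,0],[0,0,0]],[15,[0,-2,0],[0,0,0]]]}}

```text
clock: 21.8
eef_pos: [529.4, -111.8, 77.3]
tcp_rot: [-3.141, 0.442, -3.131]
contact_force: [-5.1, -0.2, 9.6]
opening: 0.293
```

Request:
{"fn": "servo_tool", "kwargs": {"rows": [[15,[0,-2.5,0],[0,0,0]],[15,[0,-2.5,0],[0,0,0]],[15,[0,-2.5,0],[0,0,0]],[15,[0,-2.5,0],[0,0,0]]]}}

```text
clock: 22.3
eef_pos: [529.5, -121.9, 77.4]
tcp_rot: [-3.141, 0.442, -3.131]
contact_force: [-6.8, 0.2, 11.2]
opening: 0.295
```

Request:
{"fn": "servo_tool", "kwargs": {"rows": [[15,[0,-2.5,0],[0,0,0]],[15,[0,-2.5,0],[0,0,0]],[15,[0,-2.5,0],[0,0,0]],[15,[0,-2.5,0],[0,0,0]]]}}

```text
clock: 22.8
eef_pos: [529.6, -132.0, 77.4]
tcp_rot: [-3.14, 0.442, -3.131]
contact_force: [-6.5, 0.4, 10.1]
opening: 0.291
```

```bash
python3 st.py
```

```text
t 22.8 h 71.59 u 1.6 y -84.5 | n,u,y force 11.87 -1.58 0.4 rot [-3.1404  0.4417 -3.1311] 0.291 tau_world [0.1  0.39 0.01]
```

Request:
{"fn": "servo_tool", "kwargs": {"rows": [[15,[0,-2.5,0],[0,0,0]],[15,[0,-2.5,0],[0,0,0]],[15,[0,-2.5,0],[0,0,0]],[15,[0,-2.5,0],[0,0,0]]]}}

```text
clock: 23.3
eef_pos: [529.8, -142.1, 77.4]
tcp_rot: [-3.14, 0.442, -3.131]
contact_force: [-5.4, 0.8, 9.4]
opening: 0.292
```

Request:
{"fn": "servo_tool", "kwargs": {"rows": [[15,[0,-2.5,0],[0,0,0]],[15,[0,-2.5,0],[0,0,0]],[15,[0,-2.5,0],[0,0,0]],[15,[0,-2.5,0],[0,0,0]],[15,[0,-1.5,0],[0,0,0]]]}}

```text
clock: 23.92
eef_pos: [529.9, -153.6, 77.5]
tcp_rot: [-3.14, 0.442, -3.131]
contact_force: [-6.4, 0.2, 11.4]
opening: 0.297
```

```bash
python3 st.py
```

```text
t 23.93 h 71.58 u 1.9 y -106.1 | n,u,y force 13.07 -0.9 0.24 rot [-3.1402  0.4419 -3.1312] 0.297 tau_world [ 0.13  0.44 -0.05]
```

The force and height on the end frame (16.6 N, h 71.58) match those on panel 5, so it's flush. Lift off, level, and head back.

Request:
{"fn": "servo_tool", "kwargs": {"rows": [[15,[0,0,-10],[0,0,0]],[15,[0,0,-20],[0,0,0]],[15,[0,0,-25],[0,0,0]],[15,[0,0,-30],[0,0,0]],[15,[0,0,0],[0,8.4,0]],[15,[0,0,0],[0,8.4,0]],[15,[0,0,0],[0,8.4,0]],[15,[0,0,0],[0,0,0]]]}}

```text
clock: 24.92
eef_pos: [495.0, -153.5, 153.3]
tcp_rot: [-3.14, 0.0, -3.13]
contact_force: [-0.0, -0.9, -4.6]
opening: 0.294
```

Request:
{"fn": "servo_tool", "kwargs": {"rows": [[15,[6,40,0],[0,0,0]],[15,[7,60,0],[0,0,0]],[15,[7,60,0],[0,0,0]],[15,[7,60,0],[0,0,0]],[15,[7,60,0],[0,0,0]],[15,[7,60,0],[0,0,0]],[15,[7,60,0],[0,0,0]],[15,[5,60,0],[0,0,0]]]}}

```text
clock: 25.92
eef_pos: [433.9, 307.3, 153.2]
tcp_rot: [3.14, 0.001, -3.131]
contact_force: [0.5, -0.1, -3.8]
opening: 0.291
```

Request:
{"fn": "servo_tool", "kwargs": {"rows": [[15,[0,6.5,0],[0,0,9.75]],[15,[0,0,0],[0,0,9.75]],[15,[0,0,0],[0,0,0]]]}}

```text
clock: 26.3
eef_pos: [434.2, 312.0, 153.0]
tcp_rot: [3.141, 0.0, 2.813]
contact_force: [0.0, 0.1, -3.7]
opening: 0.293
```

```bash
cat > ov.py <<'E'
import sys
from h import *
from scipy.spatial.transform import Rotation as R
s=sense();P=s["eef_pos"];print(P,s["tcp_rot"],s["contact_force"],s["wrist_torque"],s["opening"])
M=R.from_euler("xyz",s["tcp_rot"]).as_matrix();C=P-M[:,2]*55.4
tiles=[]
b=grab_frame("scene"); t=grab_frame("top"); cv2.imwrite("pics/raw_s.png",b); cv2.imwrite("pics/raw_t.png",t)
def crop(im,c,p,hw,f): 
    u,v=pix(c,p).astype(int); v=max(v,hw[0]);u=max(u,hw[1]); return cv2.resize(im[v-hw[0]:v+hw[0],u-hw[1]:u+hw[1]],None,fx=f,fy=f,interpolation=cv2.INTER_CUBIC)
pts=[C-M[:,0]*x+M[:,1]*y-M[:,2]*z for x in(-42,42) for y in(-13,13) for z in(-23,23)]
big=cv2.resize(b,None,fx=5,fy=5,interpolation=cv2.INTER_CUBIC)
cv2.polylines(big,[cv2.convexHull((np.array([pix("scene",p) for p in pts])*5+2).astype(np.int32))],True,(0,255,0),1)
u,v=(pix("scene",C)*5).astype(int);v=max(v,200);A=big[v-200:v+300,u-200:u+200]
B=np.vstack([crop(b,"scene",(535,-47,62),(62,80),2.5)[:310],crop(t,"top",(535,-47,62),(38,80),2.5)])[:500]
B=cv2.copyMakeBorder(B,0,500-len(B),0,0,0)
cv2.imwrite(sys.argv[1],cv2.convertScaleAbs(np.hstack([A,B]),alpha=1.3,beta=10))
E
python3 ov.py pics/ret.png
```

```text
[434.23498603 312.02544158 153.02607176] [3.14094007e+00 8.33650283e-05 2.81277798e+00] [ 0.0487995   0.11140621 -3.73243808] [-0.01285073  0.00156325  0.02822043] 0.2928336632532533
```

View pics/ret.png

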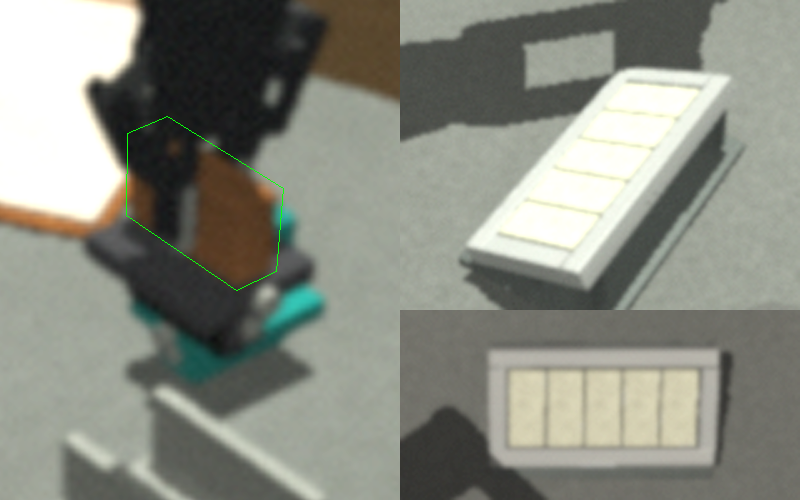

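Hood is level in the grasp and the panels look flush in both views. Lower the roller back to its original pose.

Request:
{"fn": "servo_tool", "kwargs": {"rows": [[15,[-2.3,1.2,15],[0,0,0]],[15,[0,0,20],[0,0,0]],[15,[0,0,20],[0,0,0]],[15,[0,0,15],[0,0,0]],[15,[0,0,8],[0,0,0]],[15,[0,0,5],[0,0,0]],[15,[0,0,5],[0,0,0]],[15,[0,0,5],[0,0,0]]]}}

```text
clock: 27.4
eef_pos: [437.9, 313.4, 60.5]
tcp_rot: [3.141, 0.001, 2.812]
contact_force: [-0.1, 0.2, -4.5]
opening: 0.293
```

Request:
{"fn": "servo_tool", "kwargs": {"rows": [[15,[0.7,-0.8,5],[0,0,0]],[15,[0,0,6],[0,0,0]],[15,[0,0,6],[0,0,0]],[15,[0,0,5],[0,0,0]],[15,[0,0,4],[0,0,0]],[15,[0,0,2],[0,0,0]],[15,[0,0,1],[0,0,0]]]}}

```text
clock: 28.28
eef_pos: [436.7, 312.6, 31.3]
tcp_rot: [-3.142, -0.0, 2.811]
contact_force: [0.2, -0.9, -3.9]
opening: 0.294
```

Request:
{"fn": "servo_tool", "kwargs": {"rows": [[15,[0,0,0.7],[0,0,0]],[15,[0,0,0.5],[0,0,0]],[15,[0,0,0.5],[0,0,0]],[15,[0,0,0],[0,0,0]]]}}

```text
clock: 28.78
eef_pos: [436.7, 312.6, 29.8]
tcp_rot: [3.141, 0.0, 2.812]
contact_force: [0.7, 0.5, -3.1]
opening: 0.293
```

Request:
{"fn": "servo_tool", "kwargs": {"rows": [[15,[0,0,0.3],[0,0,0]],[15,[0,0,0.3],[0,0,0]],[15,[0,0,0],[0,0,0]]]}}

```text
clock: 29.15
eef_pos: [436.9, 312.6, 29.7]
tcp_rot: [3.141, 0.0, 2.812]
contact_force: [-1.5, -3.8, 4.3]
opening: 0.29
```

Seated at the original height (29.7 vs 29.6), with about 8 N of support. Open, and check before retreating.

Request:
{"fn": "servo_tool", "kwargs": {"rows": [[45,[0,0,0],[0,0,0]],[85,[0,0,0],[0,0,0]],[85,[0,0,0],[0,0,0]],[85,[0,0,0],[0,0,0]],[85,[0,0,-5],[0,0,0]],[85,[0,0,-10],[0,0,0]]]}}

```text
clock: 29.9
eef_pos: [436.5, 312.5, 44.4]
tcp_rot: [-3.141, -0.0, 2.811]
contact_force: [-0.0, -0.3, 1.1]
opening: 0.993
```

Request:
{"fn": "servo_tool", "kwargs": {"rows": [[85,[0,0,-20],[0,0,0]],[85,[0,0,-30],[0,0,0]],[85,[0,0,-40],[0,0,0]],[85,[0,0,-40],[0,0,0]],[85,[30,30,0],[0,0,0]],[85,[60,50,0],[0,0,0]],[85,[60,60,0],[0,0,0]],[85,[60,60,0],[0,0,0]]]}}

```text
clock: 30.9
eef_pos: [329.7, 518.1, 175.2]
tcp_rot: [3.14, 0.0, 2.811]
contact_force: [1.2, -0.6, -0.4]
opening: 0.991
```

```bash
python3 - <<'E'
from h import *
s=sense();print(s["clock"],s["eef_pos"],s["contact_force"],s["opening"])
b=grab_frame("scene"); t=grab_frame("top"); cv2.imwrite("pics/scene0.png",b) if 0 else None
cv2.imwrite("pics/scene9.png",b);cv2.imwrite("pics/top9.png",t)
for th in("carton_mid","sanitiser_mid","tub_mid"):
    for d in boxes_of("top",th)[:1]: print(th,w("top",d["centre"]).round(0))
import fit
fit.I={"top":t,"scene":b}
for cams in(("top",),("scene",)): x,f=fit.fit("hand",(437,310,-.33),fit.hand,cams);print(cams,x.round(3),round(f,3))
def crop(im,c,p,h,wd,f):
    u,v=pix(c,p).astype(int); return cv2.resize(im[v-h:v+h,u-wd:u+wd],None,fx=f,fy=f,interpolation=2)
A=np.vstack([crop(t,"top",(437,312,85),37,50,4),crop(b,"scene",(437,312,85),37,50,4)])
B=np.vstack([crop(b,"scene",(535,-47,62),62,66,3)[:372],crop(t,"top",(535,-47,62),35,66,3)[:210]])
B=B[:592]; B=cv2.copyMakeBorder(B,0,592-len(B),0,0,0)
cv2.imwrite("pics/end.png",cv2.convertScaleAbs(np.hstack([A,B]),alpha=1.3))
E
```

```text
30.9 [329.66976091 518.13555309 175.22725686] [ 1.22313047 -0.55576175 -0.3854832 ] 0.99140007362927
carton_mid [ 418. -324.   75.]
sanitiser_mid [743. 196.  99.]
tub_mid [ 744. -146.  101.]
('top',) [ 4.37448e+02  3.12435e+02 -3.37000e-01] 0.078
('scene',) [ 4.36739e+02  3.10447e+02 -4.05000e-01] 0.135
```

View pics/end.png

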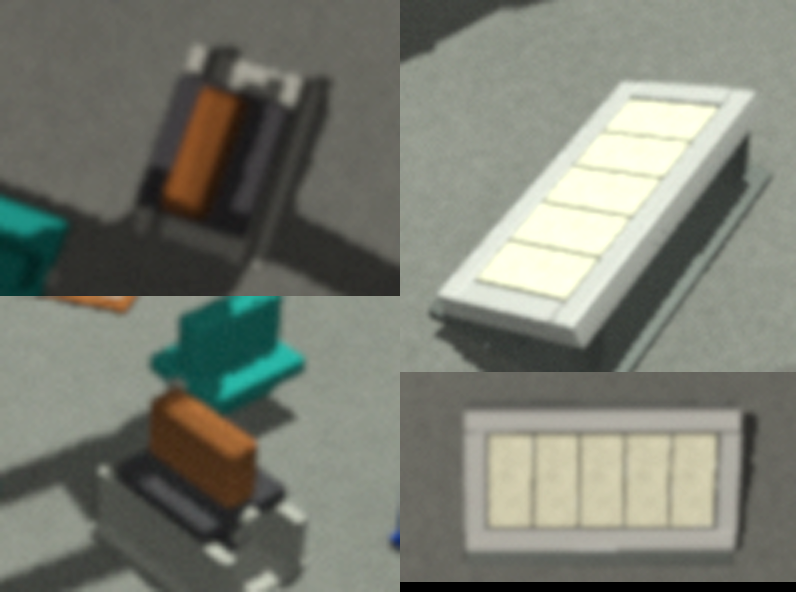

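```bash
python3 -c "
from rig import *
print(sense()['qvel'].round(3)); print(sign_off())"
```

```text
[-0.025 -0.007  0.012 -0.002 -0.003  0.002]
the job is handed in; nothing more can be done
None
```

The job is done and handed in at about 31 s. I took the wooden roller from the steel rest and rolled it across all five panels from left to right. I then hung it back in the rest, let go and moved the arm clear.

- **Push force:** mostly 14–17 N net, with the roller's weight taken off. It started lighter, at about 9–11 N. One reading as the wheel climbed onto panel 1 reached about 26 N, and I eased off at once. Force was only read at the end of each move, so any brief peak between readings was not seen. None of the readings passed 30 N.
- **Panels home:** the wheel's height followed one smooth line over the frame and all five panels (72.2 to 71.6 mm). The last pictures also show the panels flush. Panel travel itself could not be read directly.
- **Roller and bystanders:** the roller's final pose is within about 1–2 mm of where it started, sitting level. The carton, bottle and tub are within about 4 mm of their first measured positions, which is the detector's accuracy.
- **Disagreement found:** the real fingertips were about 39 mm behind the reported tool point. My first grasp therefore closed on top of the handle, with a harmless contact of about 8 N. I measured the offset by touch and in the images, corrected for it and gripped again.
- **Yaw check:** the final handle angle came out at -0.34 rad from the top camera and -0.41 rad from the scene camera. The same gap was there at the start.

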